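# Pivot a filled chocolate mould past the post into its bay

## Robot

A 6-joint arm with a two-finger parallel gripper is mounted at the origin on the work surface. World frame = base frame: x ahead of the robot, y to its left, z up, the work surface at z = 0. Lengths are in mm, angles in rad, forces in N, time in s.
With the tool pointing down it reaches from about 350 to 975 mm from the base axis. Payload 7.1 kg.
Tool frame: the origin (TCP) lies on the centre line of the jaws, within the pads' length; the fingertips stand 17 mm ahead of it and the grasp point (between the pads) lies 2 mm behind it; z points along the fingers, y is the direction in which the jaws open and shut (so a half turn about z gives the same grasp; the last joint's range is limited). The gripper opens to 88 mm and grips with 3 to 60 N. Pads are 20 mm wide; open, the fingers measure 115 mm over their backs; the gripper's body (75 mm by 178 mm) begins 61 mm behind the grasp point.
Start: joints at [1.289, 0.423, 1.63, -0, 1.089, -0.019], TCP at [162.334, 603.533, 239.675] pointing down, gripper open.
Joint ranges: [-3, 3], [-0.9, 2.11], [0.09, 2.58], [-1.31, 4.45], [0.11, 2.69], [-2.54, 2.54]. Speed limits (rad/s): [2.39, 2.39, 3.01, 3.14, 3.14, 3.14].

## Interface

Orientations are given as a rotation vector (axis times angle).
In Python, from workcell import ctrl, imaging, workorder gives the robot as it stands. The module is installed in compiled form; this text tells all that it offers.
- The arm moves only by the shell command python3 -m crank 'ROWS' [OPENING]. ROWS is JSON, a list of rows, each an object with "travel": the shift along the tool's x, y, z as a fraction of full scale, a list of three; "turn": the turn about the tool's z as a fraction of full scale. In form: [{"travel": [dx, dy, dz], "turn": turn}, ...]. A call has 1 to 20 rows; each row shifts and turns the pose as measured when the row begins, along the tool's axes as they then stand; what a row does not reach is not made up. Full scale, the value 1, is 5 cm for a shift and 0.1 rad for a turn. A row lasts 1/10 s, in which the tool goes at most 50 mm and 8.59 degrees, less where a joint would pass 70% of its speed; a pose out of reach is approached as far as the arm can. A call with a number of a shift or a turn outside -1 to 1 is refused whole. A call with a gripper value outside its range is refused whole. OPENING is the gripper command: -1 is shut, 1 is fully open, values between are in proportion, set as the call begins (- or left out, the last holds). The fingers move at their own pace and stop on an object; the grip force is fixed at half the most. Time passes only in rows, so rows that do not move let the fingers close. It gives the time, the measured TCP pose, the force and the opening at its end, in the units of the state.
- ctrl.get_obs(): the state, without advancing time (a new reading comes with each control period).
- imaging.get_image(name): name is "scene" or "top"; returns the picture (400x640x3 uint8, blue, green, red); there is no depth.
- imaging.camera_info(name): a dict with "camera_matrix" (3x3 intrinsics, pixels), "k1" (the pictures are not rectified: a ray, as slopes to the right and down, at radius r is drawn at 1 + k1 r^2 times it, then the intrinsics apply), "rvec" (rotation vector, rad) and "tvec" (3), from world to camera coordinates, as OpenCV has them. Camera axes: x right, y down, z forward; pixel columns grow to the right and rows downward; lengths in mm; the calibration is good to about 2 mm. A picture is of the moment at which its call begins. camera_info takes no time and is no camera call.
- workorder.close_job(): hands the job in, once; it reports no verdict.
The state is a dict: "t": time; "qpos": joint angles; "qvel": joint speeds; "joint_torque": joint torques, N m; "ee_pos": TCP position; "orientation": TCP orientation; "ft_force": force on the tool from outside, world axes, zero at the start; "moment": the same for the moment, N m; "width": finger opening in mm.
Only numpy, scipy, OpenCV 4.12 (cv2) and the standard library are available. Lean on these libraries where they do the work, as an engineer would, in place of code of your own. Each camera call takes 0.05 s, during which the arm holds its last target.

## Task

Park the long chocolate mould in the three-sided steel bay by pushing it along the marble with the fingertips, never lifting it: first push its left end in behind the red post while the right end is still out of the bay, then push the right end in too, until the whole long side lies flush against the bay's back rail. Leave the jar, the bowl and the spatula where they are, and finish with the hand clear of everything.

Things in the scene. Friction and masses are not known exactly. Their poses are not given: they have to be found in the camera images.
- mould: Long amber mould with a row of six dark chocolate pieces: a block 56 mm (its x) by 260 mm (its y) by 24 mm high, about 0.4 kg, loose. Origin: centre of its underside. Its y points to its left end; at the start this is within 0.2 rad of the bay's y. It slides on the marble with dry friction.
- mould_left (a point): Centre of the mould's left end face (the end towards the robot's left), 130 mm from the mould's centre along its +y, 12 mm above its underside.
- mould_right (a point): Centre of the mould's right end face, 130 mm from the mould's centre along its -y, 12 mm above its underside.
- bay: Fixed bay of three steel rails, 30 mm high, 12 mm thick, with a blue floor strip, open towards the robot. Origin: on the marble, where the centre of a fully home mould lies. +x points into the bay, +y left along the back rail. Back rail's inner face at x = +28 mm, side rails' inner faces at y = +145 and -145 mm; the side rails end at x = -22 mm (the mouth).
- post: Fixed upright red round post with a white band, 24 mm in diameter, 55 mm high, before the left part of the bay, so that the mould cannot go straight in: 82 to 88 mm free between post and back rail; its axis is 45 to 60 mm right of the left side rail's inner face. Origin: on its axis, on the marble.
- jar: Bystander: amber glass jar with brass lid, 58 mm in diameter, 85 mm high, loose, right of the bay. Origin: centre of its underside.
- bowl: Bystander: small steel bowl, 84 mm in diameter, 45 mm high, loose, left of the bay. Origin: centre of its underside.
- spatula: Bystander: spatula about 200 mm long lying behind the bay's back rail, loose. Origin: underside, near its middle; its x runs along it.

How it is judged (in metres and radians):
On the way:
1. the mould's left end is in behind the post while its right end is still out of the bay (x of mould_left in the frame of bay above -0.045 m and y of mould_left in the frame of bay above 0.1 m and x of mould_right in the frame of bay below -0.03 m), for 0.1 s.
At the end, for the whole second after the job is handed in: The mould lies flat and at rest between the side rails, both of its ends within 8 mm of touching the back rail (x of mould_left in the frame of bay between -0.008 and 0.006 m and x of mould_right in the frame of bay between -0.008 and 0.006 m and y of mould_left in the frame of bay below 0.15 m and y of mould_right in the frame of bay above -0.15 m and height (world z) of mould below 0.006 m and angle between mould's own z axis and vertical below 0.06 rad and linear speed of mould below 0.01 m/s).
It fails at once if the mould is lifted or tipped off the marble (height (world z) of mould above 0.012 m or angle between mould's own z axis and vertical above 0.12 rad).
It fails at once if the jar, bowl or spatula is moved more than 25 mm or tipped over (distance of any of jar, bowl, spatula from where it was at the start of the episode above 0.025 m or angle between jar's own z axis and vertical above 0.4 rad or angle between bowl's own z axis and vertical above 0.5 rad).
It also fails if it takes over 64 s, if anything falls off the work surface, if the arm or the gripper's body presses on something with over 40 N, if the wrist force passes 120 N, or if a joint passes its speed limit or range.

## Working session

There is one attempt and no reset: what is moved stays moved. The work goes in short steps, Python scripts to look and compute and a shell command to move; the robot and the scene stay as the last step left them, time stands still between calls to the robot, and variables do not carry over. Pictures are saved under pics/ and viewed, and the job is handed in when it is done.

```bash
mkdir -p pics; python3 - <<'E'
from workcell import ctrl, imaging
import cv2
print(ctrl.get_obs())
for n in("scene","top"):
    im=imaging.get_image(n); cv2.imwrite(f"pics/{n}0.png",im); print(n,imaging.camera_info(n))
E
```

```text
{'t': 0.0, 'qpos': array([ 1.28900181e+00,  4.23818403e-01,  1.63070153e+00, -2.87322465e-06,
        1.08860400e+00, -1.90109858e-02]), 'qvel': array([ 0.00100927, -0.00016348,  0.00134355, -0.0014483 , -0.00074473,
        0.0006648 ]), 'joint_torque': array([-1.92225481e-03, -5.44612491e+01, -2.73647118e+01,  6.41006394e-02,
        2.29438744e-02, -1.32198779e-04]), 'ee_pos': array([162.18834587, 603.03029071, 238.91116236]), 'orientation': array([-4.11560815e-01, -3.11428815e+00,  2.37860647e-03]), 'ft_force': array([-0.66142331,  0.08835457, -0.1338079 ]), 'moment': array([-0.00345757,  0.00420215, -0.01681378]), 'width': 88.17881022026752}
scene {'camera_matrix': array([[453.95164721,   0.        , 322.59966025],
       [  0.        , 453.95164721, 192.34422026],
       [  0.        ,   0.        ,   1.        ]]), 'k1': -0.03751318390103687, 'rvec': array([ 1.20136729,  2.19599168, -1.10146128]), 'tvec': array([ 301.21165986, -300.88204927, 1298.50121501])}
top {'camera_matrix': array([[513.31768973,   0.        , 320.84095667],
       [  0.        , 513.31768973, 207.59715136],
       [  0.        ,   0.        ,   1.        ]]), 'k1': -0.09185842146124407, 'rvec': array([ 2.14084083, -2.15671329,  0.18808668]), 'tvec': array([ 13.52169438, 602.44324909, 951.37522606])}
```

View pics/scene0.png

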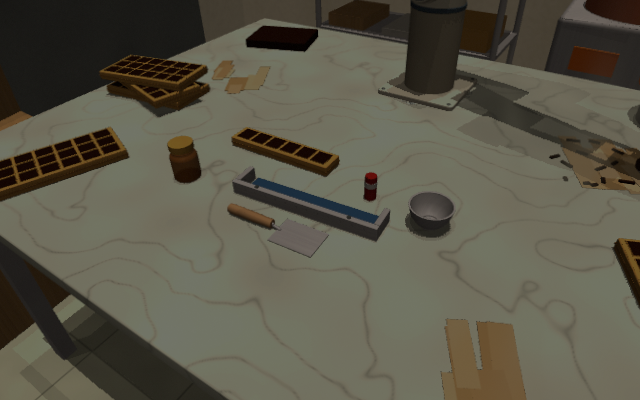

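View pics/top0.png

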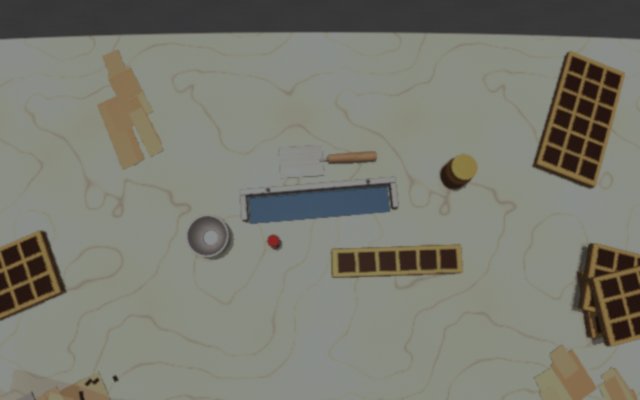

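The overhead view shows the bay's blue strip at about px (320,203), the post at (274,241), the mould at (397,261), the bowl at (208,237), the jar at (459,171) and the spatula at (328,158). The arm is out of view. Next I'll measure these.

```bash
cat > h.py <<'E'
import numpy as np, cv2
from workcell import ctrl, imaging
def cast(name,px,z):
    c=imaging.camera_info(name);K=c["camera_matrix"]
    R=cv2.Rodrigues(c["rvec"])[0]; t=c["tvec"]
    u=cv2.undistortPoints(np.array(px,float).reshape(-1,1,2),K,np.array([c["k1"],0,0,0,0.]))[:,0]
    d=np.c_[u,np.ones(len(u))]@R; o=-R.T@t
    return (o+d*((z-o[2])/d[:,2])[:,None])[:,:2]
def proj(name,P):
    c=imaging.camera_info(name)
    return cv2.projectPoints(np.array(P,float).reshape(-1,1,3),c["rvec"],c["tvec"],c["camera_matrix"],np.array([c["k1"],0,0,0,0.]))[0][:,0]
def big(m,roi):
    x0,y0,x1,y1=roi; k=np.zeros_like(m);k[y0:y1,x0:x1]=m[y0:y1,x0:x1]
    cs=cv2.findContours(k,cv2.RETR_EXTERNAL,cv2.CHAIN_APPROX_NONE)[0]
    return max(cs,key=cv2.contourArea) if cs else None
def rect(name,c,z):
    p=cast(name,c[:,0,:],z).astype(np.float32); return cv2.minAreaRect(p)
E
cat > m.py <<'E'
from h import *
im=imaging.get_image("top"); cv2.imwrite("pics/t1.png",im)
cv2.imwrite("pics/t1c.png",cv2.convertScaleAbs(cv2.resize(im[130:300,170:500],None,fx=2.4,fy=2.4,interpolation=cv2.INTER_CUBIC),alpha=1.6))
hsv=cv2.cvtColor(im,cv2.COLOR_BGR2HSV)
for p in [(397,250),(345,262),(320,203),(274,241),(320,185),(400,300),(246,207)]: print(p,hsv[p[1],p[0]])
am=cv2.inRange(hsv,(8,110,50),(32,255,255))
c=big(am,(310,230,480,290)); r=rect("top",c,24); print("mould",r,cv2.boxPoints(r))
bl=cv2.inRange(hsv,(95,90,30),(125,255,255)); c=big(bl,(230,170,410,240)); r=rect("top",c,1); print("blue",r,cv2.boxPoints(r))
rd=cv2.inRange(hsv,(0,140,40),(6,255,255))|cv2.inRange(hsv,(172,140,40),(180,255,255)); c=big(rd,(260,225,290,260)); print("post px",cv2.boundingRect(c),c[:,0].mean(0))
for z in(0,55):
  print(z,rect("top",c,z))
E
python3 m.py
```

```text
(397, 250) [ 24 110 135]
(345, 262) [ 10 113  54]
(320, 203) [105  96 101]
(274, 241) [  1 189 132]
(320, 185) [ 50   5 140]
(400, 300) [ 38  20 140]
(246, 207) [15 12 87]
mould ((499.60540771484375, -141.28182983398438), (53.66326904296875, 252.18772888183594), 1.4873443841934204) [[ 469.5099    -15.926899]
 [ 476.05573  -268.02963 ]
 [ 529.7009   -266.63675 ]
 [ 523.1551    -14.534027]]
blue ((616.9152221679688, 11.8282470703125), (49.975929260253906, 280.3543395996094), 4.431756496429443) [[ 581.1702   149.65543]
 [ 602.8337  -129.86066]
 [ 652.6602  -125.99893]
 [ 630.99677  153.51715]]
post px (268, 236, 11, 11) [272.96428571 240.53571429]
0 ((543.350341796875, 105.215576171875), (21.539031982421875, 18.469348907470703), 44.92704772949219)
55 ((538.2503662109375, 101.1207504272461), (20.3922119140625, 17.486026763916016), 44.92708206176758)
```

View pics/t1c.png

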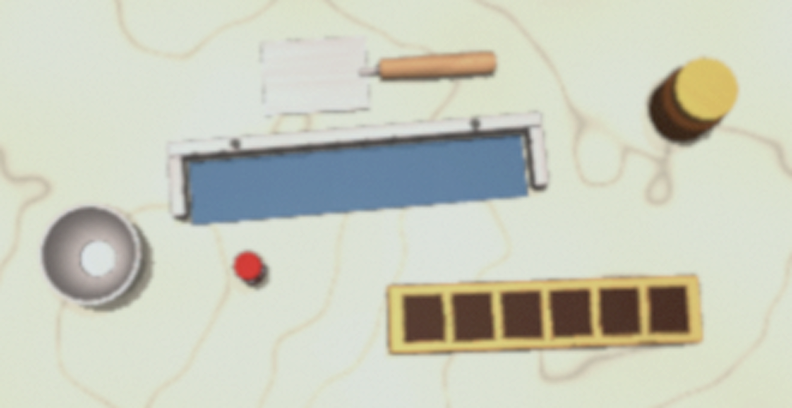

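```bash
python3 - <<'E'
from h import *
f=lambda L:np.array(L)/2.4+[170,130]
P=f([(169,142),(542,111),(184,156),(528,128),(175,217),(187,217),(535,188),(547,188)])
w=cast("top",P,30); print(w.round(1))
# outer corners 314 wide, 
for i,j in((0,1),(2,3)):
    d=w[i]-w[j]; print(np.hypot(*d),np.arctan2(-d[0],d[1]),(w[i]+w[j])/2)
# post top from crop (249,266)
print("post top",cast("top",f([(248,266)]),55))
print("jar lid",cast("top",f([(706,89)]),85),"bowl",cast("top",f([(92,254)]),45))
print("spat",cast("top",f([(262,42),(370,38),(370,110),(266,116),(496,63)]),3))
# back-check in scene
print(proj("scene",[[541,103,55],[543,103,0],[499.6,-141.3,24]]))
E
python3 - <<'E'
import cv2
im=cv2.imread('pics/scene0.png');cv2.imwrite('pics/s0c.png',cv2.convertScaleAbs(cv2.resize(im[110:270,160:470],None,fx=2.5,fy=2.5,interpolation=cv2.INTER_CUBIC),alpha=1.6))
E
```

```text
[[ 643.2  168.4]
 [ 668.  -142.4]
 [ 631.4  155.8]
 [ 653.5 -130.2]
 [ 580.6  162.5]
 [ 580.5  152.6]
 [ 602.9 -134.5]
 [ 602.8 -144.5]]
311.7551348501862 0.07949460094817777 [655.62336054  12.98387274]
286.7738883129657 0.0773555365190001 [642.45759829  12.79304417]
post top [[537.59197991 100.47958809]]
jar lid [[ 673.59337424 -265.90197732]] bowl [[548.86950561 227.07495891]]
spat [[ 7.35906774e+02  9.34050093e+01]
 [ 7.39054510e+02  1.74162185e-01]
 [ 6.75391084e+02  8.05527431e-01]
 [ 6.70614373e+02  8.96590914e+01]
 [ 7.16468886e+02 -1.08451354e+02]]
[[369.66693625 175.59689755]
 [368.03277376 198.85242176]
 [281.93889506 144.91953907]]
```

View pics/s0c.png

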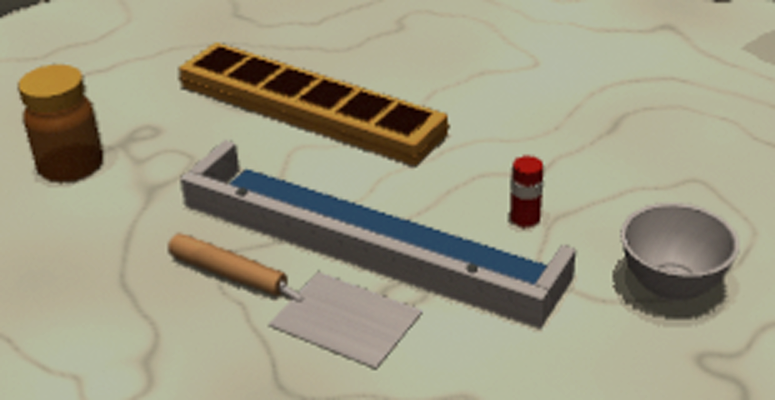

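```bash
cat >> h.py <<'E'
from scipy.spatial.transform import Rotation as Ro
B=np.array([614.5,11.0]); TH=0.078
def bay(p):
    c,s=np.cos(TH),np.sin(TH); d=np.array(p,float)[...,:2]-B; return np.stack([d[...,0]*c+d[...,1]*s,-d[...,0]*s+d[...,1]*c],-1)
def unbay(p):
    c,s=np.cos(TH),np.sin(TH); p=np.array(p,float); return B+np.stack([p[...,0]*c-p[...,1]*s,p[...,0]*s+p[...,1]*c],-1)
def yaw():  # yaw of tool y: y=(-sin,cos)
    R=Ro.from_rotvec(ctrl.get_obs()["orientation"]).as_matrix(); return np.arctan2(-R[0,1],R[1,1])
def go(t,yw=None):
    """tool-frame shift in full scales to world target"""
    o=ctrl.get_obs();R=Ro.from_rotvec(o["orientation"]).as_matrix()
    print("t",round(o["t"],2),"pos",o["ee_pos"].round(1),"bay",bay(o["ee_pos"]).round(1),"yaw",yaw().round(3),"q",o["qpos"].round(2),"F",o["ft_force"].round(1),"w",o["width"].round(1))
    if t is not None: print("shift/50:",(R.T@(np.array(t,float)-o["ee_pos"])/50).round(2))
    if yw is not None: print("turn/0.1:",(-(yw-yaw())/0.1).round(2), "(tool z down: +turn = -yaw)")
E
python3 - <<'E'
from h import *
go([430,-100,180])
E
```

```text
Traceback (most recent call last):
  File "h.py", line 29, in go
    print("t",round(o["t"],2),"pos",o["ee_pos"].round(1),"bay",bay(o["ee_pos"]).round(1),"yaw",yaw().round(3),"q",o["qpos"].round(2),"F",o["ft_force"].round(1),"w",o["width"].round(1))
                                                                                                                                                                    ^^^^^^^^^^^^^^^^
AttributeError: 'float' object has no attribute 'round'
```

```bash
sed -i 's/o\["width"\].round(1)/round(o["width"],1)/' h.py; python3 - <<'E'
from h import *
go([430,-100,180])
E
python3 -m crank '[{"travel":[-0.6,0,0],"turn":0},{"travel":[-0.6,0,0],"turn":0},{"travel":[-0.6,0,0],"turn":0},{"travel":[-0.6,0,0],"turn":0}]' -1; python3 - <<'E'
from h import *
go([430,-100,180])
E
```

```text
t 0.15 pos [162.2 603.1 239.1] bay [-404.8  625.6] yaw -0.263 q [ 1.29  0.42  1.63 -0.    1.09 -0.02] F [-0.8 -0.  -0.1] w 87.9
shift/50: [ -8.82 -12.19   1.2 ]
t: 0.55
ee_pos: [277.5, 571.8, 237.7]
orientation: [-0.401, -3.114, 0.005]
ft_force: [-0.7, 0.1, 0.7]
width: 59.1
t 0.55 pos [277.5 571.8 237.7] bay [-292.3  585.3] yaw -0.256 q [ 1.1   0.44  1.6   0.    1.1  -0.21] F [-0.7  0.1  0.7] w 59.1
shift/50: [ -6.36 -12.22   1.19]
```

```bash
python3 -m crank '[{"travel":[-0.4,-0.75,0.08],"turn":0},{"travel":[-0.4,-0.75,0.08],"turn":0},{"travel":[-0.4,-0.75,0.08],"turn":0},{"travel":[-0.4,-0.75,0.08],"turn":0},{"travel":[-0.4,-0.75,0.08],"turn":0},{"travel":[-0.4,-0.75,0.08],"turn":0},{"travel":[-0.4,-0.75,0.08],"turn":0},{"travel":[-0.4,-0.75,0.08],"turn":0},{"travel":[-0.4,-0.75,0.08],"turn":0},{"travel":[-0.4,-0.75,0.08],"turn":0},{"travel":[-0.4,-0.75,0.08],"turn":0},{"travel":[-0.4,-0.75,0.08],"turn":0},{"travel":[-0.4,-0.75,0.08],"turn":0},{"travel":[-0.4,-0.75,0.08],"turn":0},{"travel":[-0.4,-0.75,0.08],"turn":0}]' -1; python3 - <<'E'
from h import *
go([435,-101,28],-0.1)
E
```

```text
t: 2.05
ee_pos: [430.5, -69.4, 175.6]
orientation: [0.396, 3.114, -0.0]
ft_force: [0.8, 0.5, -0.9]
width: 0.7
t 2.05 pos [430.5 -69.4 175.6] bay [-189.7  -65.8] yaw -0.253 q [-0.19  0.25  2.08 -0.    0.81 -1.5 ] F [ 0.8  0.5 -0.9] w 0.7
shift/50: [-0.24 -0.59  2.95]
turn/0.1: -1.53 (tool z down: +turn = -yaw)
```

```bash
python3 -m crank '[{"travel":[-0.12,-0.3,0.6],"turn":-0.75},{"travel":[-0.12,-0.3,0.6],"turn":-0.75},{"travel":[0,0,0.5],"turn":0},{"travel":[0,0,0.5],"turn":0},{"travel":[0,0,0.4],"turn":0},{"travel":[0,0,0.3],"turn":0},{"travel":[0,0,0],"turn":0}]' -1; python3 - <<'E'
from h import *
go([457,-101,26],-0.1)
im=imaging.get_image("top");cv2.imwrite("pics/t2.png",im[100:350,150:550])
E
```

```text
t: 2.75
ee_pos: [439.9, -110.0, 25.7]
orientation: [0.166, 3.129, -0.003]
ft_force: [-1.0, 0.5, -0.6]
width: 0.6
t 2.75 pos [ 439.9 -110.    25.7] bay [-183.5 -107. ] yaw -0.106 q [-0.27  0.57  2.11 -0.    0.45 -1.74] F [-1.   0.5 -0.6] w 0.6
shift/50: [-0.32  0.22 -0.  ]
turn/0.1: -0.06 (tool z down: +turn = -yaw)
```

View pics/t2.png

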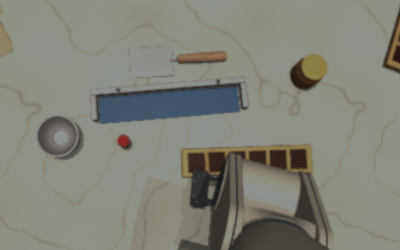

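```bash
python3 -m crank '[{"travel":[-0.1,0.11,0],"turn":0},{"travel":[-0.1,0.11,0],"turn":0},{"travel":[-0.12,0.01,0],"turn":0},{"travel":[-0.12,0.01,0],"turn":0},{"travel":[-0.12,0.01,0],"turn":0},{"travel":[-0.12,0.01,0],"turn":0},{"travel":[-0.12,0.01,0],"turn":0},{"travel":[-0.12,0.01,0],"turn":0}]' -1; cat > look.py <<'E'
from h import *
import sys
im=imaging.get_image("top");hsv=cv2.cvtColor(im,cv2.COLOR_BGR2HSV)
cv2.imwrite(f"pics/{sys.argv[1]}.png",cv2.convertScaleAbs(cv2.resize(im[130:320,170:500],None,fx=2,fy=2),alpha=1.5))
am=cv2.inRange(hsv,(8,105,40),(32,255,255)); am=cv2.morphologyEx(am,cv2.MORPH_CLOSE,np.ones((5,5)))
c=big(am,(220,170,480,310)); r=rect("top",c,24); b=cv2.boxPoints(r)
print("mould c",np.round(r[0],1),"size",np.round(r[1],1),"corners bay",bay(b).round(1).tolist())
e=[b[1]-b[0],b[2]-b[1]];l=max(e,key=lambda v:np.hypot(*v)); l=l if l[1]>0 else -l
th=np.arctan2(-l[0],l[1]); print("world yaw",th.round(3),"rel",(th-TH).round(3))
u=np.array([-np.sin(th),np.cos(th)]);cc=np.array(r[0])
print("left bay",bay(cc+130*u).round(1),"right bay",bay(cc-130*u).round(1),"c bay",bay(cc).round(1))
go(None)
E
python3 look.py t3
```

```text
t: 3.6
ee_pos: [492.4, -99.9, 30.3]
orientation: [0.165, 3.125, -0.004]
ft_force: [-1.7, -0.1, -0.6]
width: 0.5
mould c [ 664.4 -271.5] size [71.1 35.3] corners bay [[7.4, -319.6], [42.5, -322.4], [48.1, -251.5], [13.0, -248.7]]
world yaw -0.001 rel -0.079
left bay [  38.  -155.9] right bay [  17.5 -415.1] c bay [  27.7 -285.5]
t 3.65 pos [ 493.8 -100.1   30.5] bay [-129.  -101.3] yaw -0.105 q [-0.22  0.6   2.   -0.    0.53 -1.69] F [ 0.1  0.7 -0.8] w 0.3
```

View pics/t3.png

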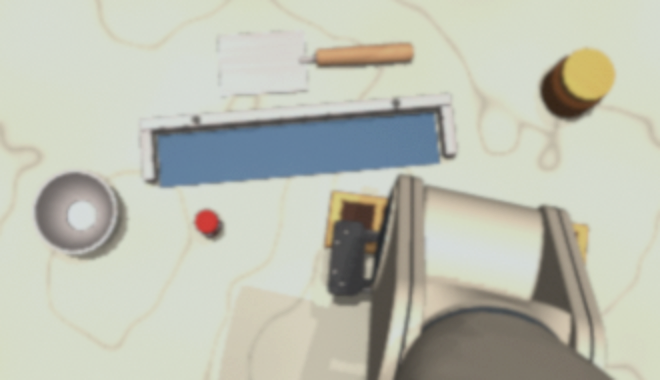

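```bash
python3 - <<'E'
from h import *
p=np.array([(333,191),(327,248),(588,225)])/2+[170,130]
w=cast("top",p,24); print(w.round(1),bay(w).round(1)); d=w[0]-w[1]; print(np.hypot(*d),np.arctan2(d[1],d[0]))
d=w[0]-w[2];print(np.hypot(*d),np.arctan2(-d[0],d[1]))
E
```

```text
[[ 570.1  -22.1]
 [ 513.7  -15.4]
 [ 534.  -276.3]] [[ -46.9  -29.5]
 [-102.6  -18.5]
 [-102.7 -280.2]]
56.74255419797392 -0.11735021979063295
256.777075693142 -0.14098205493280183
```

```bash
python3 -m crank '[{"travel":[-0.09,0.01,0.03],"turn":0},{"travel":[-0.09,0.01,0.03],"turn":0},{"travel":[-0.09,0.01,0.02],"turn":0},{"travel":[-0.08,0.01,0.02],"turn":0}]' -1
python3 -m crank '[{"travel":[0.3,0,0],"turn":0},{"travel":[0.4,0,-0.3],"turn":0},{"travel":[0.4,0,-0.7],"turn":0},{"travel":[0.4,-0.4,-0.7],"turn":0},{"travel":[0.4,-0.5,-0.6],"turn":0}]' -1
python3 look.py t4
```

```text
t: 4.05
ee_pos: [510.5, -99.7, 25.0]
orientation: [0.166, 3.128, -0.004]
ft_force: [-3.4, 0.2, 1.8]
width: 0.2
t: 4.55
ee_pos: [413.5, -133.9, 138.7]
orientation: [0.158, 3.123, -0.005]
ft_force: [0.8, -0.3, 1.7]
width: 0.6
mould c [ 540.5 -146.2] size [256.1  54.4] corners bay [[-149.2, -265.5], [-97.1, -281.3], [-22.8, -36.3], [-74.9, -20.5]]
world yaw -0.216 rel -0.294
left bay [-48.3 -26.5] right bay [-123.7 -275.3] c bay [ -86.  -150.9]
t 4.6 pos [ 412.2 -136.3  142. ] bay [-213.1 -131.1] yaw -0.102 q [-0.35  0.3   2.12  0.    0.7  -1.82] F [-1.2 -0.3  2.8] w 0.8
```

View pics/t4.png

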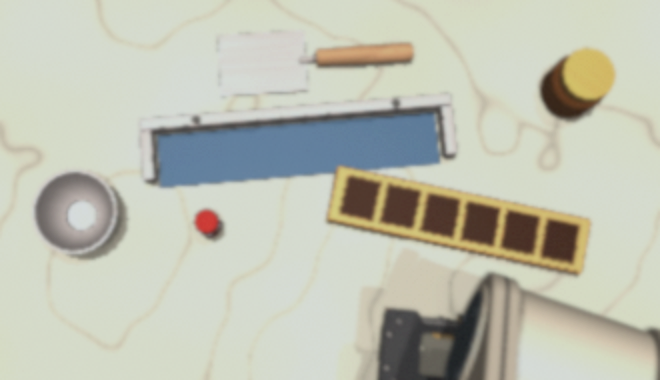

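```bash
python3 - <<'E'
from h import *
cc=np.array([540.5,-146.2]);th=-.216;u=np.array([-np.sin(th),np.cos(th)])
r=cc-130*u;print(r)
t=r-45*u;print(t,np.hypot(*t))
go([*t,120],th-np.pi/2)
E
```

```text
[ 512.63784128 -273.17913258]
[ 502.99324787 -317.13344771] 594.6224273117913
t 4.6 pos [ 412.2 -136.3  142. ] bay [-213.1 -131.1] yaw -0.102 q [-0.35  0.3   2.12  0.    0.7  -1.82] F [-1.2 -0.3  2.8] w 0.8
shift/50: [-2.17 -3.41  0.49]
turn/0.1: 16.85 (tool z down: +turn = -yaw)
```

```bash
python3 -m crank '[{"travel":[-0.3,-0.5,0],"turn":0},{"travel":[-0.5,-0.7,0],"turn":0},{"travel":[-0.6,-0.7,0],"turn":0},{"travel":[-0.6,-0.7,0],"turn":0},{"travel":[-0.2,-0.7,0],"turn":0}]' -0.43;python3 -m crank '[{"travel":[0,0,0],"turn":1},{"travel":[0,0,0],"turn":1},{"travel":[0,0,0],"turn":1},{"travel":[0,0,0],"turn":1},{"travel":[0,0,0],"turn":1},{"travel":[0,0,0],"turn":1},{"travel":[0,0,0],"turn":1},{"travel":[0,0,0],"turn":1},{"travel":[0,0,0],"turn":1},{"travel":[0,0,0],"turn":1},{"travel":[0,0,0],"turn":1},{"travel":[0,0,0],"turn":1},{"travel":[0,0,0],"turn":1},{"travel":[0,0,0],"turn":1},{"travel":[0,0,0],"turn":1},{"travel":[0,0,0],"turn":1},{"travel":[0,0,0],"turn":0.85}]' -0.43
python3 - <<'E'
from h import *
go([503,-317,26],-1.787)
E
```

```text
t: 5.1
ee_pos: [510.6, -318.4, 150.5]
orientation: [0.156, 3.107, -0.016]
ft_force: [0.1, -0.3, 0.1]
width: 25.0
t: 6.8
ee_pos: [528.5, -334.7, 152.3]
orientation: [2.468, 1.839, 0.045]
ft_force: [-0.1, -0.8, 0.8]
width: 25.1
t 6.8 pos [ 528.5 -334.7  152.3] bay [-112.7 -337.9] yaw -1.86 q [-0.59  0.5   1.73  0.01  0.83 -0.3 ] F [-0.1 -0.8  0.8] w 25.1
shift/50: [ 0.23 -0.76  2.48]
turn/0.1: -0.73 (tool z down: +turn = -yaw)
```

```bash
python3 -m crank '[{"travel":[0.1,-0.38,0],"turn":-0.7},{"travel":[0.1,-0.38,0.4],"turn":0},{"travel":[0,0,0.5],"turn":0},{"travel":[0,0,0.5],"turn":0},{"travel":[0,0,0.5],"turn":0},{"travel":[0,0,0.3],"turn":0},{"travel":[0,0,0.2],"turn":0},{"travel":[0,0,0],"turn":0}]' -0.43
python3 look.py t5; python3 - <<'E'
from h import *
go([503,-317,26],-1.787)
E
```

```text
t: 7.6
ee_pos: [510.1, -324.6, 28.2]
orientation: [2.388, 1.912, 0.05]
ft_force: [-0.5, 0.4, 0.4]
width: 25.2
mould c [ 540.4 -146.8] size [257.4  54.9] corners bay [[-149.7, -266.8], [-97.2, -282.7], [-22.6, -36.3], [-75.2, -20.4]]
world yaw -0.216 rel -0.294
left bay [-48.5 -27.2] right bay [-123.8 -276. ] c bay [ -86.2 -151.6]
t 7.65 pos [ 510.4 -324.8   29. ] bay [-129.9 -326.6] yaw -1.79 q [-0.59  0.67  1.83  0.01  0.56 -0.38] F [-0.4 -0.3  0. ] w 25.1
t 7.65 pos [ 510.4 -324.8   29. ] bay [-129.9 -326.6] yaw -1.79 q [-0.59  0.67  1.83  0.01  0.56 -0.38] F [-0.4 -0.3  0. ] w 25.1
shift/50: [ 0.12 -0.18  0.04]
turn/0.1: -0.03 (tool z down: +turn = -yaw)
```

View pics/t5.png

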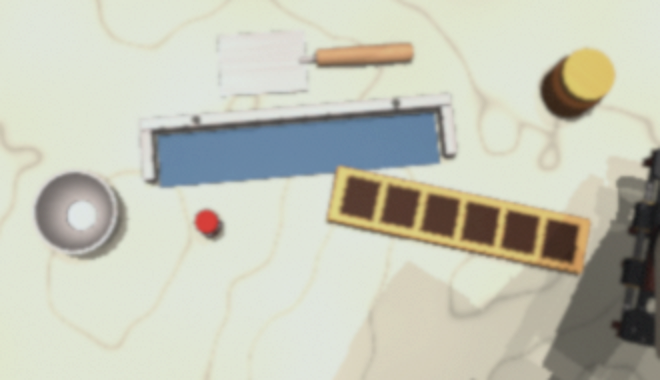

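```bash
python3 -m crank '[{"travel":[0.2,-0.09,0.04],"turn":0},{"travel":[0.2,-0.09,0.02],"turn":0},{"travel":[0.2,0,0.01],"turn":0},{"travel":[0.16,0,0.01],"turn":0},{"travel":[0.16,0,0.01],"turn":0},{"travel":[0.16,0,0.01],"turn":0},{"travel":[0.16,0,0.01],"turn":0},{"travel":[0.16,0,0.01],"turn":0},{"travel":[0.16,0,0.01],"turn":0},{"travel":[0.16,0,0.01],"turn":0}]' -0.43
python3 look.py t6
```

```text
t: 8.65
ee_pos: [526.0, -235.5, 23.7]
orientation: [2.378, 1.904, 0.056]
ft_force: [-1.1, -3.8, 2.7]
width: 25.0
mould c [554.7 -99. ] size [255.   55.1] corners bay [[-131.7, -219.0], [-79.0, -235.0], [-4.7, 8.9], [-57.5, 25.0]]
world yaw -0.218 rel -0.296
left bay [-30.4  19.3] right bay [-106.1 -229.4] c bay [ -68.2 -105. ]
t 8.7 pos [ 525.8 -234.2   23.4] bay [-107.5 -237.6] yaw -1.789 q [-0.44  0.65  1.9  -0.02  0.49 -0.2 ] F [-0.2  0.6 -0.6] w 25.4
```

View pics/t6.png

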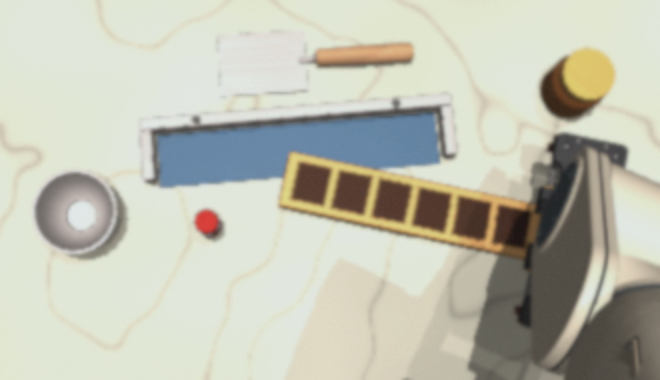

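```bash
python3 -m crank '[{"travel":[0.12,0,0],"turn":-0.1},{"travel":[0.12,0,0],"turn":-0.1},{"travel":[0.12,0,0],"turn":-0.1},{"travel":[0.14,0,0],"turn":0},{"travel":[0.14,0,0],"turn":0},{"travel":[0.14,0,0],"turn":0},{"travel":[0.14,0,0],"turn":0}]' -0.43
python3 look.py t7
```

```text
t: 9.4
ee_pos: [536.0, -186.2, 22.0]
orientation: [2.347, 1.942, 0.054]
ft_force: [-0.6, -3.7, 3.6]
width: 25.0
mould c [562.2 -42.1] size [240.4  54.9] corners bay [[-113.9, -157.9], [-60.8, -172.1], [1.4, 60.1], [-51.6, 74.3]]
world yaw -0.184 rel -0.262
left bay [-22.6  76.7] right bay [ -89.9 -174.5] c bay [-56.2 -48.9]
t 9.45 pos [ 535.9 -185.2   21.8] bay [ -93.7 -189.5] yaw -1.757 q [-0.34  0.65  1.92 -0.04  0.48 -0.12] F [ 0.3  0.4 -0.5] w 25.2
```

View pics/t7.png

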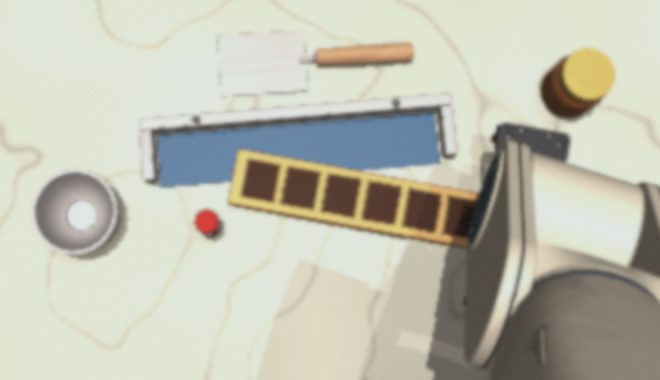

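```bash
python3 -m crank '[{"travel":[0.14,0,-0.01],"turn":0},{"travel":[0.14,0,-0.01],"turn":0},{"travel":[0.14,0,-0.01],"turn":0},{"travel":[0.14,0,-0.01],"turn":0},{"travel":[0.14,0,-0.01],"turn":0},{"travel":[0.14,0,-0.01],"turn":0},{"travel":[0.12,0,0],"turn":0}]' -0.43
python3 look.py t8
```

```text
t: 10.15
ee_pos: [543.3, -132.7, 21.9]
orientation: [2.35, 1.946, 0.05]
ft_force: [-0.4, -4.6, 2.9]
width: 25.0
mould c [571.4  20.3] size [222.2  54.9] corners bay [[-97.9, -87.4], [-45.0, -101.8], [13.5, 112.6], [-39.5, 127.0]]
world yaw -0.188 rel -0.266
left bay [ -8.  138.1] right bay [ -76.4 -112.8] c bay [-42.2  12.6]
t 10.2 pos [ 543.4 -132.    21.8] bay [ -82. -137.] yaw -1.757 q [-0.25  0.64  1.93 -0.06  0.48 -0.01] F [0.9 0.4 0.3] w 24.9
```

View pics/t8.png

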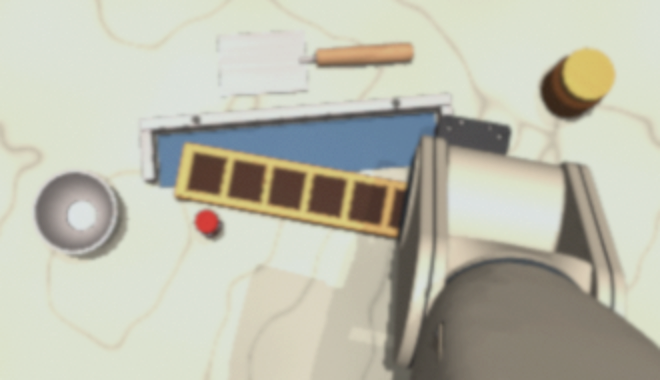

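```bash
python3 -m crank '[{"travel":[0.08,0,-0.01],"turn":0},{"travel":[0,0,0],"turn":0}]' -0.43
python3 -m crank '[{"travel":[-0.3,0,0],"turn":0},{"travel":[-0.5,0,-0.3],"turn":0},{"travel":[-0.5,-0.4,-0.7],"turn":0},{"travel":[-0.4,-0.8,-0.7],"turn":0},{"travel":[-0.2,-0.8,-0.6],"turn":0},{"travel":[0,-0.8,0],"turn":0}]' -0.43
python3 look.py t9
```

```text
t: 10.4
ee_pos: [544.2, -127.1, 22.2]
orientation: [2.35, 1.947, 0.05]
ft_force: [0.1, 1.0, 0.2]
width: 25.3
t: 11.0
ee_pos: [386.4, -191.6, 126.4]
orientation: [2.343, 1.947, 0.055]
ft_force: [0.1, -0.6, -0.8]
width: 25.0
mould c [569.4  10.4] size [254.2  54.3] corners bay [[-104.6, -112.5], [-52.2, -126.8], [14.7, 118.4], [-37.7, 132.7]]
world yaw -0.188 rel -0.266
left bay [-10.8 128.4] right bay [ -79.2 -122.5] c bay [-45.    2.9]
t 11.05 pos [ 377.8 -187.7  123.5] bay [-251.5 -179.7] yaw -1.754 q [-0.49  0.3   2.2  -0.01  0.55 -0.3 ] F [-6.6  4.1 -2.3] w 25.5
```

View pics/t9.png

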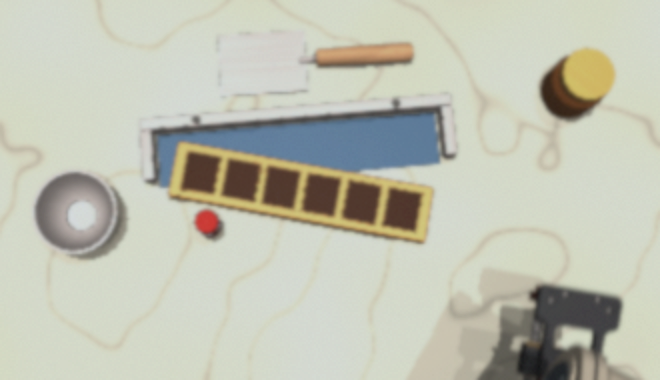

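```bash
python3 -m crank '[{"travel":[0,0,0],"turn":1},{"travel":[0,0,0],"turn":1},{"travel":[0,0,0],"turn":1},{"travel":[0,0,0],"turn":1},{"travel":[0,0,0],"turn":1},{"travel":[0,0,0],"turn":1},{"travel":[0,0,0],"turn":1},{"travel":[0,0,0],"turn":1},{"travel":[0,0,0],"turn":1},{"travel":[0,0,0],"turn":1},{"travel":[0,0,0],"turn":1},{"travel":[0,0,0],"turn":1},{"travel":[0,0,0],"turn":1}]' -1
python3 - <<'E'
from h import *
t=unbay([-130,-91]); print(t)
go([*t,26],TH-np.pi)
E
```

```text
t: 12.35
ee_pos: [374.5, -186.6, 123.3]
orientation: [3.096, 0.043, 0.115]
ft_force: [-1.3, -0.0, -1.1]
width: 0.7
[491.98606436 -89.85303949]
t 12.35 pos [ 374.5 -186.6  123.3] bay [-254.7 -178.3] yaw -3.116 q [-0.49  0.3   2.2  -0.    0.55  1.06] F [-1.3 -0.  -1.1] w 0.7
shift/50: [ 2.26 -1.96  2.03]
turn/0.1: -0.52 (tool z down: +turn = -yaw)
```

```bash
python3 -m crank '[{"travel":[0.4,-0.6,0],"turn":-0.5},{"travel":[0.45,-0.65,0],"turn":0},{"travel":[0.45,-0.65,0.2],"turn":0},{"travel":[0.2,0,0.5],"turn":0},{"travel":[0.1,0,0.5],"turn":0},{"travel":[0,0,0.4],"turn":0},{"travel":[0,0,0.2],"turn":0},{"travel":[0,0,0],"turn":0}]' -1
python3 - <<'E'
from h import *
t=unbay([-130,-91]); print(t)
go([*t,24],TH-np.pi)
print(Ro.from_rotvec(ctrl.get_obs()["orientation"]).as_matrix()[:,2].round(3))
E
```

```text
t: 13.15
ee_pos: [461.9, -86.7, 32.5]
orientation: [3.092, 0.113, 0.121]
ft_force: [-0.1, 0.0, 0.1]
width: 0.6
[491.98606436 -89.85303949]
t 13.15 pos [461.9 -86.7  32.5] bay [-159.7  -85.6] yaw -3.07 q [-0.19  0.55  2.12 -0.07  0.38  1.37] F [-0.1  0.   0.1] w 0.6
shift/50: [0.58 0.1  0.22]
turn/0.1: -0.07 (tool z down: +turn = -yaw)
[ 0.08  -0.042 -0.996]
```

```bash
python3 -m crank '[{"travel":[0.25,0.05,0.1],"turn":0},{"travel":[0.25,0.05,0.09],"turn":0},{"travel":[0.2,0,0.04],"turn":0},{"travel":[0.14,0,0.01],"turn":0},{"travel":[0.14,0,0.01],"turn":0},{"travel":[0.14,0,0.01],"turn":0},{"travel":[0.14,0,0.01],"turn":0},{"travel":[0.14,0,0.01],"turn":0},{"travel":[0.14,0,0.01],"turn":0}]' -1
python3 look.py t10
```

```text
t: 14.05
ee_pos: [547.0, -87.6, 26.6]
orientation: [3.092, 0.11, 0.124]
ft_force: [-1.4, -0.8, -0.2]
width: 0.4
mould c [583.7  53.7] size [ 54.3 179.3] corners bay [[-48.7, 136.2], [-60.4, -42.7], [-6.2, -46.3], [5.5, 132.6]]
world yaw 0.013 rel -0.065
left bay [-18.9 174.7] right bay [-35.9 -84.8] c bay [-27.4  45. ]
t 14.1 pos [548.6 -87.7  26.8] bay [-73.4 -93.2] yaw -3.072 q [-0.16  0.63  1.94 -0.06  0.48  1.39] F [ 0.5 -0.6  0.4] w 0.5
```

View pics/t10.png

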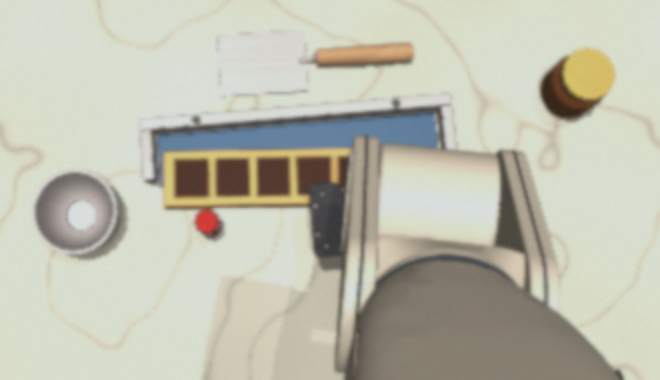

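```bash
python3 -m crank '[{"travel":[0.1,0,0.03],"turn":0},{"travel":[0.1,0,0.03],"turn":0},{"travel":[0.1,0,0.02],"turn":0},{"travel":[-0.2,0,0],"turn":0},{"travel":[-0.4,0,-0.1],"turn":0},{"travel":[-0.5,0,-0.5],"turn":0},{"travel":[-0.5,0,-0.8],"turn":0},{"travel":[-0.5,0,-0.8],"turn":0},{"travel":[-0.4,0,-0.2],"turn":0}]' -1
python3 look.py t11
```

```text
t: 15.0
ee_pos: [424.9, -90.2, 133.2]
orientation: [3.092, 0.112, 0.124]
ft_force: [-0.2, -1.2, 0.9]
width: 0.5
mould c [590.7  20. ] size [ 54.8 256.6] corners bay [[-55.8, 137.8], [-45.0, -118.5], [9.7, -116.2], [-1.1, 140.1]]
world yaw 0.12 rel 0.042
left bay [-28.5 140.7] right bay [ -17.6 -119.1] c bay [-23.1  10.8]
t 15.05 pos [421.1 -89.7 132.6] bay [-200.6  -85.4] yaw -3.071 q [-0.22  0.29  2.17 -0.04  0.59  1.31] F [-2.   0.8  0.3] w 0.6
```

View pics/t11.png

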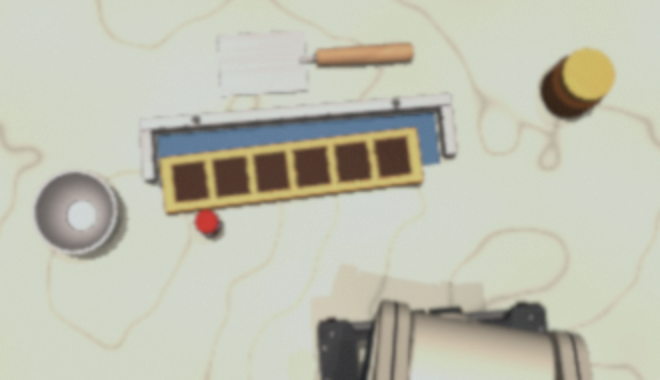

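```bash
python3 - <<'E'
from h import *
go([*unbay([-100,10]),26],TH-np.pi)
E
```

```text
t 15.05 pos [421.1 -89.7 132.6] bay [-200.6  -85.4] yaw -3.071 q [-0.22  0.29  2.17 -0.04  0.59  1.31] F [-2.   0.8  0.3] w 0.6
shift/50: [ 1.84 -2.02  2.18]
turn/0.1: -0.07 (tool z down: +turn = -yaw)
```

```bash
python3 -m crank '[{"travel":[0.3,-0.5,0],"turn":-0.07},{"travel":[0.3,-0.5,0],"turn":0},{"travel":[0.3,-0.5,0],"turn":0},{"travel":[0.3,-0.5,0],"turn":0},{"travel":[0.2,0,0.4],"turn":0},{"travel":[0,0,0.5],"turn":0},{"travel":[0,0,0.5],"turn":0},{"travel":[0,0,0.4],"turn":0},{"travel":[0,0,0.2],"turn":0},{"travel":[0,0,0],"turn":0}]' 1
python3 look.py t12
python3 - <<'E'
from h import *
go([*unbay([-40,8]),26],TH-np.pi)
E
```

```text
t: 16.05
ee_pos: [492.8, 15.7, 29.4]
orientation: [3.093, 0.12, 0.13]
ft_force: [0.1, -0.8, -0.2]
width: 77.5
mould c [590.4  20. ] size [ 55.  256.6] corners bay [[-55.7, 137.9], [-45.8, -118.4], [9.2, -116.3], [-0.8, 140.1]]
world yaw 0.117 rel 0.039
left bay [-28.3 140.7] right bay [ -18.2 -119.1] c bay [-23.3  10.8]
t 16.1 pos [493.   15.7  30. ] bay [-120.8   14.1] yaw -3.066 q [ 0.03  0.58  2.07 -0.11  0.41  1.62] F [-0.5  0.2  0.6] w 80.8
t 16.1 pos [493.   15.7  30. ] bay [-120.8   14.1] yaw -3.066 q [ 0.03  0.58  2.07 -0.11  0.41  1.62] F [-0.5  0.2  0.6] w 80.8
shift/50: [1.6  0.11 0.22]
turn/0.1: -0.03 (tool z down: +turn = -yaw)
```

View pics/t12.png

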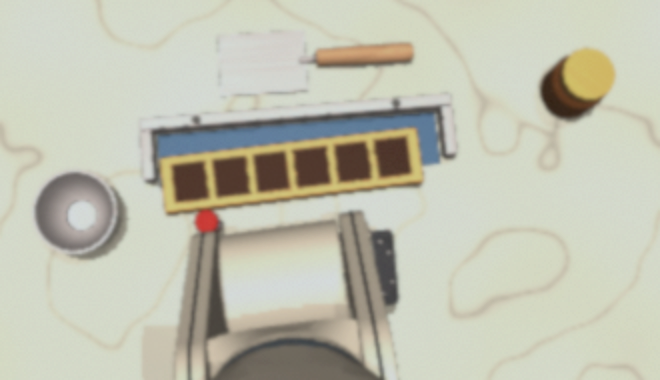

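```bash
python3 -m crank '[{"travel":[0.2,0.06,0.06],"turn":0},{"travel":[0.2,0.05,0.05],"turn":0},{"travel":[0.2,0,0.03],"turn":0},{"travel":[0.2,0,0.02],"turn":0},{"travel":[0.2,0,0.02],"turn":0},{"travel":[0.12,0,0.01],"turn":0},{"travel":[0.12,0,0.01],"turn":0},{"travel":[0.12,0,0.01],"turn":0}]' 1
python3 look.py t13
```

```text
t: 16.9
ee_pos: [568.7, 14.9, 28.5]
orientation: [3.092, 0.119, 0.135]
ft_force: [-3.9, -0.9, 3.0]
width: 87.7
mould c [614.3 -85.8] size [54.5 43.8] corners bay [[-35.1, -74.7], [-34.9, -118.6], [19.6, -118.3], [19.4, -74.4]]
world yaw -1.488 rel -1.566
left bay [122.2 -95.8] right bay [-137.8  -97.2] c bay [ -7.8 -96.5]
t 16.95 pos [570.   15.   28.7] bay [-44.    7.4] yaw -3.067 q [ 0.03  0.64  1.91 -0.09  0.51  1.6 ] F [ 0.8 -0.9 -1.1] w 88.0
```

View pics/t13.png

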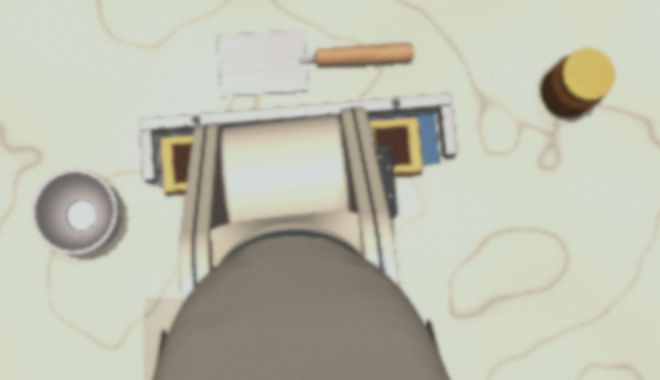

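```bash
python3 -m crank '[{"travel":[0.06,0,0.03],"turn":0},{"travel":[0.06,0,0.02],"turn":0}]' 1
python3 -m crank '[{"travel":[0.05,0,0.01],"turn":0}]' 1; python3 look.py t14
```

```text
t: 17.15
ee_pos: [575.2, 15.3, 26.4]
orientation: [3.093, 0.119, 0.134]
ft_force: [-3.5, -0.2, 3.5]
width: 87.8
t: 17.25
ee_pos: [576.2, 15.4, 25.8]
orientation: [3.092, 0.12, 0.129]
ft_force: [-9.4, -0.5, 7.6]
width: 87.7
mould c [623.2 -85.4] size [56.3 43.6] corners bay [[-27.1, -75.1], [-26.9, -118.7], [29.4, -118.5], [29.2, -74.8]]
world yaw -1.488 rel -1.566
left bay [131.1 -96.1] right bay [-128.9  -97.4] c bay [  1.1 -96.8]
t 17.3 pos [576.2  15.4  25.7] bay [-37.9   7.3] yaw -3.066 q [ 0.03  0.65  1.89 -0.09  0.52  1.59] F [-5.8 -0.7  4.2] w 87.7
```

View pics/t14.png

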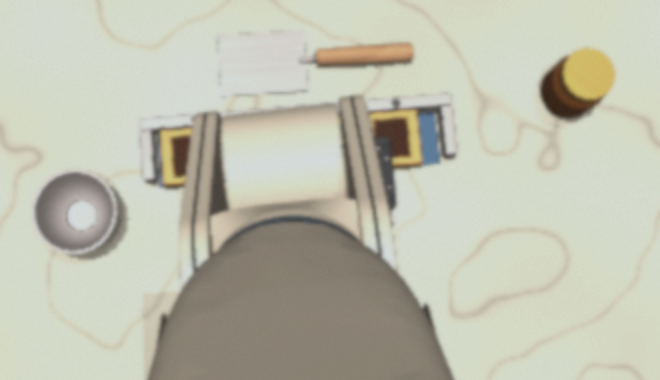

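Force rose to about 9 N and the mould reads x ≈ 0 in the bay, so it is against the back rail. One light extra press, then I'll back off and look.

```bash
python3 -m crank '[{"travel":[0.06,0,0],"turn":0},{"travel":[0.08,0,0],"turn":0}]' 1
python3 -m crank '[{"travel":[-0.2,0,0],"turn":0},{"travel":[-0.4,0,0],"turn":0},{"travel":[-0.6,0,-0.1],"turn":0},{"travel":[-0.6,0,-0.6],"turn":0},{"travel":[-0.6,0,-0.8],"turn":0},{"travel":[-0.5,0,-0.8],"turn":0},{"travel":[0,0,-0.6],"turn":0},{"travel":[0,0,0],"turn":0}]' 1
python3 look.py t15; python3 -c "
from h import *
im=imaging.get_image('scene');cv2.imwrite('pics/s15.png',cv2.convertScaleAbs(cv2.resize(im[110:270,160:470],None,fx=2.5,fy=2.5,interpolation=cv2.INTER_CUBIC),alpha=1.6))"
```

```text
t: 17.5
ee_pos: [576.6, 15.5, 24.9]
orientation: [3.092, 0.122, 0.107]
ft_force: [-15.5, -0.7, 11.1]
width: 87.6
t: 18.3
ee_pos: [418.0, 9.9, 161.6]
orientation: [3.093, 0.122, 0.123]
ft_force: [0.1, -0.4, 0.0]
width: 88.0
mould c [614.7  20.3] size [ 56.4 255.7] corners bay [[-27.6, 137.1], [-27.1, -118.7], [29.4, -118.6], [28.8, 137.2]]
world yaw 0.08 rel 0.002
left bay [  0.6 139.2] right bay [   1.1 -120.8] c bay [0.9 9.2]
t 18.35 pos [417.    9.8 160. ] bay [-197.    14.2] yaw -3.065 q [ 0.03  0.22  2.18 -0.07  0.67  1.57] F [ 0.3 -0.4 -1. ] w 88.1
```

View pics/t15.png

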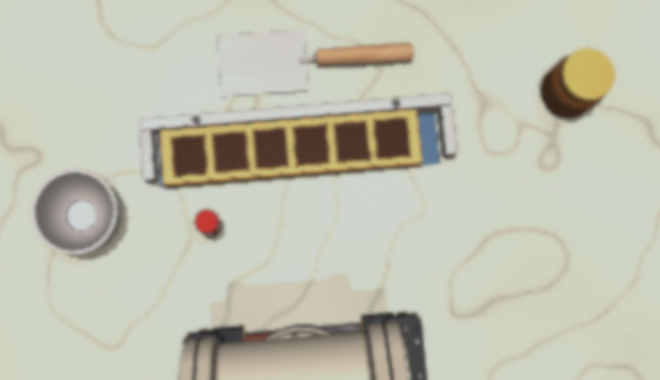

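View pics/s15.png

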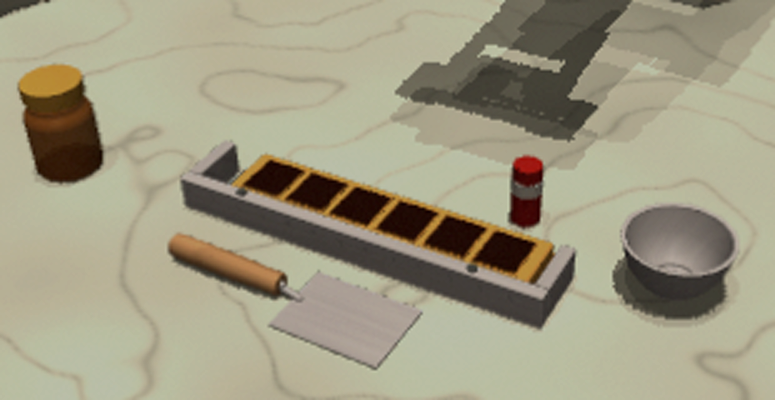

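Both views show the mould flush on the back rail, inside both side rails. The jar, bowl and spatula are where they were, and the hand is clear. I'm handing the job in.

```bash
python3 -c "
from workcell import workorder
print(workorder.close_job())"
```

```text
the job is handed in; nothing more can be done
None
```

The mould is parked flush against the bay's back rail, and the job was handed in after about 18 s. `close_job()` gives no verdict, so the result rests on my own checks.

**What I did**
- With closed fingertips I pushed the front side left of centre, which turned the mould by about 0.25 rad.
- With two fingers on the right end face I slid it lengthwise behind the post. The left end reached about (-11, 128) mm in the bay frame while the right end was still out at about (-79, -122) mm.
- I pushed the right end in, then pressed the whole side home with the fingers open.

**Last checks**
- **Position:** the top view puts the left end at x = +0.6 mm and y = +139 mm. The right end is at x = +1.1 mm and y = -121 mm.
- **Angle:** the mould is 0.002 rad off the rail.
- **Bystanders:** the jar, bowl and spatula look unmoved in both views.
- **Hand:** it is about 200 mm in front of the bay, at a height of 160 mm.
- **Force:** the highest wrist reading was about 19 N, in the final press.

**Disagreements and faults**
- Partway through, the push on the right end over-rotated the mould by about 0.04 rad, and its left end seems to have brushed the post. The final push straightened it.
- The mould sits about 9 mm left of centre in the bay, about 6 mm from the left rail.
- Automatic mould readings taken while the arm hid part of the mould were wrong; I used the visible ends and corners instead.
- The tool picked up about 0.09 rad of tilt along the way. It did no harm I could see.

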